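# Show where the stray pipe bush belongs

## Robot

A 6-joint arm with a two-finger parallel gripper is mounted at the origin on a cart in front of the work surface, level with it; the furniture and walls round the work are solid. World frame = base frame: x ahead of the robot, y to its left, z up, the work surface at z = 0. Lengths are in m, angles in rad, forces in N, time in s.
With the tool pointing down it reaches from about 0.275 to 0.725 m from the base axis. Payload 5.6 kg.
Tool frame: the origin (TCP) lies between the finger pads; the fingertips stand 19 mm ahead of it and the grasp point (between the pads) is the TCP (ctrl.tip_extent is the z of the fingertips in the tool frame, in m); z points along the fingers, x is the direction in which the jaws open and shut, and the axes are right-handed (so a half turn about z gives the same grasp; the last joint's range is limited). The gripper opens to 85 mm and grips with 20 to 120 N. Pads are 22 mm wide; open, the fingers measure 114 mm over their backs; the gripper's body (76 mm by 85 mm) begins 54 mm behind the grasp point. The pads swing forward as they close: fully open they stand 13 mm farther back than shut.
Start: joints at [-0.839, 0.255, 0.108, 0, -1.424, -0.285], TCP at [0.238, -0.496, 0.25] pointing down, gripper open.
Joint ranges: [-2.95, 2.95], [-1.21, 1.97], [-1.09, 1.5], [-2.87, 1.71], [-2.94, -0.07], [-3.05, 3.05]. Speed limits (rad/s): [2.57, 2.57, 3.14, 3.14, 3.14, 3.14].

## Interface

Orientations are given as a rotation vector (axis times angle).
In Python, from cell import ctrl gives the robot as it stands. Calls block until the motion is done:
- ctrl.goto(position, orientation): joint-space move of the TCP to a pose.
- ctrl.movel(position, max_speed=0.15, attitude=None): straight line of the TCP; attitude=None keeps the orientation; max_speed is the mean speed in m/s.
- ctrl.goto_joints(angles): joint-space move.
- ctrl.gripper_to(opening): opening from 0.0 (shut) to 1.0 (fully open); the grip force is fixed at half the most; returns when the fingers have stopped.
- ctrl.sleep(seconds).
- ctrl.solve_ik(position, orientation): joint angles nearest the present ones, or None.
- ctrl.snapshot(name): name is "side" or "top"; returns the picture (420x560x3 uint8, red, green, blue); there is no depth.
- ctrl.camera_model(name): a dict with "fx", "fy", "cx", "cy" (pixels), "dist" ([k1, k2, p1, p2, k3] as OpenCV has them; the pictures are not rectified), "cam_to_world" (4x4, takes a point from camera to world coordinates). Camera axes: x right, y up, looking along -z (the intrinsics and any distortion apply to the point x, -y, -z); pixel columns grow to the right and rows downward; lengths in m; the calibration is good to about 2 mm. A picture is of the moment at which its call begins. camera_model takes no time and is no camera call.
A pose or a line that the arm cannot do raises ctrl.MotionError and nothing moves.
- ctrl.close_job(): hands the job in, once; it reports no verdict.
Readings, each from a call of its own:
- ctrl.get_t(): time.
- ctrl.get_q(): joint angles.
- ctrl.get_joint_velocities(): joint speeds.
- ctrl.get_tau(): joint torques, N m.
- ctrl.get_ee_pos(): TCP position.
- ctrl.get_ee_rot(): TCP orientation.
- ctrl.get_ft_force(): force on the tool from outside, world axes, zero at the start.
- ctrl.get_moment(): the same for the moment, N m.
- ctrl.get_width(): opening from 0.0 (shut) to 1.0 (fully open).
Only numpy, scipy, OpenCV 4.12 (cv2) and the standard library are available. Lean on these libraries where they do the work, as an engineer would, in place of code of your own. Each camera call takes 0.05 s, during which the arm holds its last target.

## Task

Show the apprentice where the stray pipe bush belongs: with the fingertips two or three centimetres above it, point down at the middle of the pipe bush that lies on the bench, and stay there for at least two seconds; then point in the same way, for at least two seconds, at the tip of the post stand that has no bush on it, and finish still pointing there. Touch nothing and move nothing. Carry the hand high between the two, so that you do not point at the cup, the tape or the other stands on the way.

Things in the scene. Friction and masses are not known exactly. Their poses are not given: they have to be found in the camera images.
- stray_bush_top (a point): the stray bush, to be pointed at first: dark iron pipe bush, a squat ring 62 mm across at the base and 53 mm across above, 23 mm high, with a 28 mm hole. It lies flat on the bench, on the robot's left (y > 0), near a steel cup and a roll of tape that are also round. The point is the middle of its hole, level with its top face, 23 mm above the bench.
- stand_bare_tip (a point): the post stand without a bush, to be pointed at second: grey steel post stand screwed to the bench: round foot 80 mm across, hub 44 mm across up to 25 mm, then a post 19 mm thick up to 75 mm above the bench. One of three alike in a loose row on the robot's right (y < 0); which of the three is bare changes. The point is the top of its post, on the axis.
- stand_a_tip (a point): the same kind of stand, but with a bush like the stray one seated on its hub, round the post, its top 48 mm above the bench; the point is the top of its post, 75 mm above the bench. Do not point at it.
- stand_b_tip (a point): the same kind of stand, also with a bush seated on its hub; the point is the top of its post, 75 mm above the bench. Do not point at it.
- steel_cup: open dark steel cup, 66 mm across, 38 mm high, near the stray bush; origin at the centre of its underside. Leave it alone.
- masking_tape: flat roll of pale paper tape, 91 mm across, 24 mm high, near the stray bush; origin at the centre of its underside. Leave it alone.
- wax_cake: round yellow cake of wax, 68 mm across, 21 mm high, between the two groups; origin at the centre of its underside. Leave it alone.
There are look-alikes about, which are no part of the job. Of the things that look like the part that bears stray_bush_top, the largest one is meant.

How it is judged:
On the way, in this order (a step that is already met when the one before it is completed fails the run):
1. the fingertips point at the stray bush from just above for two seconds (horizontal distance between the grasp point and stray_bush_top below 0.028 m and z of the grasp point in the frame of stray_bush_top between 0.012 and 0.085 m), for 1.9 s.
2. then they point at the bare post's tip from just above for two seconds (horizontal distance between the grasp point and stand_bare_tip below 0.025 m and z of the grasp point in the frame of stand_bare_tip between 0.012 and 0.085 m), for 1.9 s.
At the end, for the whole second after the job is handed in: The gripper still points at the bare post: its grasp point (some 2 cm behind the fingertips) is within 25 mm of the post's axis and 12 to 85 mm above its tip. The stray bush, the cup, the tape and the wax are within 6 mm of where they began, at rest (all of step 2 and distance of each of stray_bush_top, steel_cup, masking_tape, wax_cake from where it was at the start of the episode below 0.006 m and linear speed of each of steel_cup, masking_tape, wax_cake below 0.02 m/s); the robot touches nothing.
It fails at once if the robot touches something (contact force between any of the fingers, the arm and anything else above 0.5 N).
It fails at once if the stray bush, the cup, the tape or the wax is moved or lifted (over 8 mm) (distance of any of stray_bush_top, steel_cup, masking_tape, wax_cake from where it was at the start of the episode above 0.008 m).
It fails at once if the fingertips point from close above at a wrong thing: an occupied stand, the cup or the tape ((horizontal distance between the grasp point and stand_a_tip below 0.02 m and z of the grasp point in the frame of stand_a_tip between -0.08 and 0.045 m) or (horizontal distance between the grasp point and stand_b_tip below 0.02 m and z of the grasp point in the frame of stand_b_tip between -0.08 and 0.045 m) or (horizontal distance between the grasp point and steel_cup below 0.02 m and z of the grasp point in the frame of steel_cup between 0 and 0.085 m) or (horizontal distance between the grasp point and masking_tape below 0.02 m and z of the grasp point in the frame of masking_tape between 0 and 0.07 m)).
It also fails if it takes over 48 s, if anything falls off the work surface, if the arm or the gripper's body presses on something with over 40 N, if the wrist force passes 120 N, or if a joint passes its speed limit or range.

## Working session

There is one attempt and no reset: what is moved stays moved. The work goes in short steps, each a Python script; the robot and the scene stay as the last script left them, time stands still between calls to the robot, and variables do not carry over. Pictures are saved under pics/ and viewed, and the job is handed in when it is done.

```bash
mkdir -p pics; ls
python3 - <<'E'
from cell import ctrl
import cv2
for n in("top","side"):
    cv2.imwrite(f"pics/{n}0.png",ctrl.snapshot(n)[:,:,::-1])
    m=ctrl.camera_model(n);print(n,m)
print(ctrl.get_t(),ctrl.get_ee_pos(),ctrl.get_ee_rot(),ctrl.tip_extent)
E
```

```text
pics
top {'fx': 381.75963154378303, 'fy': 381.75963154378303, 'cx': 278.42902012160465, 'cy': 212.0912526855157, 'dist': array([-0.10072035,  0.        ,  0.        ,  0.        ,  0.        ]), 'cam_to_world': array([[-0.05830944,  0.97450859, -0.21664029,  0.30864081],
       [-0.99829719, -0.05656011,  0.01427176, -0.01874201],
       [ 0.00165475,  0.21710357,  0.97614717,  0.97460672],
       [ 0.        ,  0.        ,  0.        ,  1.        ]])}
side {'fx': 506.34745122898306, 'fy': 506.34745122898306, 'cx': 270.41814342756436, 'cy': 206.0691371527813, 'dist': array([-0.03365058,  0.        ,  0.        ,  0.        ,  0.        ]), 'cam_to_world': array([[ 0.8559081 ,  0.16346045, -0.49061391, -0.19994979],
       [-0.5169938 ,  0.29208567, -0.8046138 , -1.18568183],
       [ 0.01177876,  0.94231982,  0.33450653,  0.57482105],
       [ 0.        ,  0.        ,  0.        ,  1.        ]])}
0.1 [ 0.23750148 -0.49563251  0.24950692] [-1.67337911e+00 -2.65709389e+00 -1.25372535e-03] 0.019
```

View pics/top0.png

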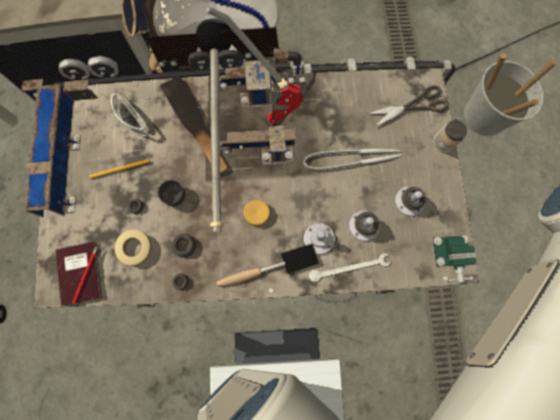

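View pics/side0.png

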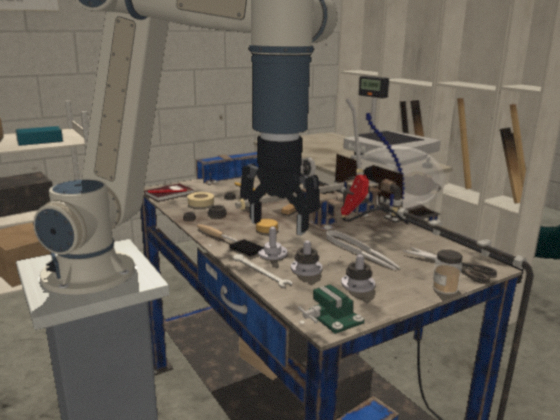

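Run:
```python
import cv2
t=cv2.imread("pics/top0.png");s=cv2.imread("pics/side0.png")
cv2.imwrite("pics/c1.png",cv2.resize(t[165:305,100:240],None,fx=4.2,fy=4.2,interpolation=cv2.INTER_CUBIC))
cv2.imwrite("pics/c2.png",cv2.resize(t[175:285,280:440],None,fx=5,fy=5,interpolation=cv2.INTER_CUBIC))
cv2.imwrite("pics/c3.png",cv2.resize(s[130:300,150:400],None,fx=3.2,fy=3.2,interpolation=cv2.INTER_CUBIC))
```

```text
(no output)
```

View pics/c1.png

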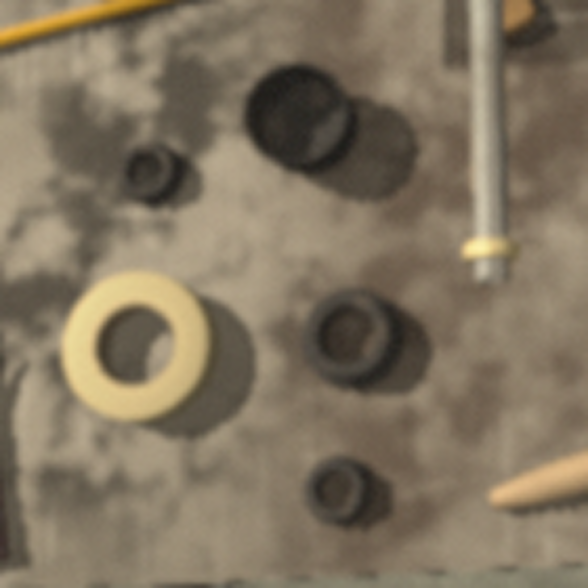

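View pics/c2.png

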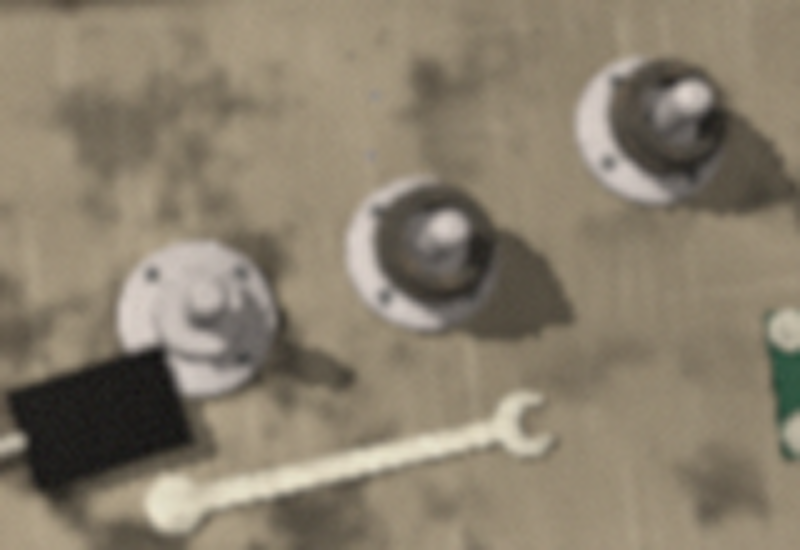

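View pics/c3.png

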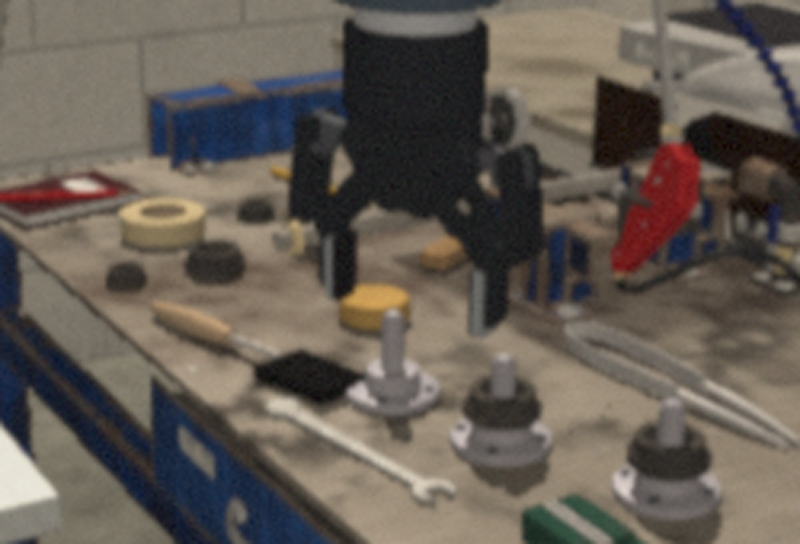

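The pictures show these candidates:
- **Dark rings (top view):** (183,244) is the largest, (180,281) and (136,206) are small look-alikes, and the cup is at (171,193) with an open interior. The tape is at (132,247). I choose the ring at (183,244).
- **Stands:** tips at (321,235) with no bush, and at (369,221) and (418,195), both carrying bushes. I choose (321,235).

A pipe also juts out to about (215,231), so I'll measure its height.

```bash
cat > h.py <<'E'
import numpy as np,cv2
from cell import ctrl
def ray(n,uv):
    m=ctrl.camera_model(n);K=np.array([[m['fx'],0,m['cx']],[0,m['fy'],m['cy']],[0,0,1]])
    p=cv2.undistortPoints(np.array([[uv]],float),K,np.array(m['dist'])).ravel()
    T=m['cam_to_world'];return T[:3,3],T[:3,:3]@np.array([p[0],-p[1],-1])
def at(n,uv,z):
    o,d=ray(n,uv);return o+d*(z-o[2])/d[2]
def tri(a,b):
    o1,d1=ray("top",a);o2,d2=ray("side",b)
    s=np.linalg.lstsq(np.c_[d1,-d2],o2-o1,rcond=None)[0]
    p,q=o1+d1*s[0],o2+d2*s[1];return (p+q)/2,np.linalg.norm(p-q)
def proj(n,P):
    m=ctrl.camera_model(n);K=np.array([[m['fx'],0,m['cx']],[0,m['fy'],m['cy']],[0,0,1]])
    T=np.linalg.inv(m['cam_to_world']);c=T[:3,:3]@np.array(P)+T[:3,3];c=c*[1,-1,-1]
    return cv2.projectPoints(c[None],np.zeros(3),np.zeros(3),K,np.array(m['dist']))[0].ravel()
E
python3 - <<'E'
from h import *
np.set_printoptions(precision=4,suppress=True)
print("bush",at("top",(183.5,244.3),.023),at("side",(217.2,208),.023))
print("bare",at("top",(321.4,234.8),.075),at("side",(272.5,228.4),.075))
print("a",at("top",(369.4,220.6),.075),"b",at("top",(418,194.6),.075))
print("cup",at("top",(171.4,193.1),.038),"tape",at("top",(132.1,247.1),.024))
print("wax",at("top",(256,212),.021))
print("pipe end",tri((215.5,231),(238.5,204)),tri((215.5,225),(243,203)))
# sizes: bush outer edges l/r
print("bush widths",at("top",(173.2,245),.023)-at("top",(194.5,245),.01), "small",at("top",(172.8,281),.01)-at("top",(188,281),.01))
print(ctrl.get_q())
E
```

```text
bush [0.4506 0.2113 0.023 ] [0.4505 0.2093 0.023 ]
bare [ 0.4469 -0.131   0.075 ] [ 0.4473 -0.1361  0.075 ]
a [ 0.4745 -0.2502  0.075 ] b [ 0.5326 -0.3794  0.075 ]
cup [0.5821 0.2384 0.038 ] tape [0.4502 0.3435 0.024 ]
wax [0.5238 0.0246 0.021 ]
pipe end (array([0.4776, 0.1221, 0.0582]), np.float64(0.008306285701862499)) (array([0.4926, 0.1215, 0.059 ]), np.float64(0.00893303812332579))
bush widths [0.001  0.0515 0.013 ] small [0.0019 0.0386 0.    ]
[-0.8394  0.2557  0.1071 -0.0004 -1.4239 -0.2846]
```

Both cameras agree to about 5 mm on the two targets. The bush measures about 57–60 mm across, and the look-alike about 38 mm. The pipe end is 88 mm from the bush and about 6 cm high, so I'll shut the gripper and align the jaws with x. Moving now.

Run:
```python
from h import *
np.set_printoptions(precision=4,suppress=True)
ctrl.gripper_to(0.0)
R=None
for r in ([np.pi,0,0],[0,np.pi,0]):
    js=[ctrl.solve_ik([0.4506,0.2103,z],r) for z in(.3,.068)]+[ctrl.solve_ik([.447,-.1335,z],r) for z in(.3,.12)]
    print(r,js)
    if all(j is not None for j in js):
        c=np.abs(js[0]-ctrl.get_q()).max()
        if R is None or c<R[0]: R=(c,r)
print(R, ctrl.get_t())
ctrl.goto([0.4506,0.2103,.28],R[1])
print(ctrl.get_t(),ctrl.get_ee_pos(),ctrl.get_ee_rot(),ctrl.get_width())
ctrl.movel([0.4506,0.2103,.15])
for n in("top","side"): cv2.imwrite(f"pics/{n}1.png",ctrl.snapshot(n)[:,:,::-1])
p=ctrl.get_ee_pos();print(ctrl.get_t(),p,R, ctrl.get_q())
a=cv2.imread("pics/top1.png")[165:305,100:240];b=cv2.imread("pics/side1.png")[110:250,150:290]
cv2.imwrite("pics/c4.png",cv2.resize(np.hstack([a,b]),None,fx=2.8,fy=2.8,interpolation=cv2.INTER_CUBIC))
```

```text
[3.141592653589793, 0, 0] [array([ 0.7524,  0.1395,  0.0878,  0.    , -1.519 ,  2.3892]), array([ 0.7524,  0.2898, -0.3401,  0.    , -0.9409,  2.3892]), None, None]
[0, 3.141592653589793, 0] [array([ 0.7524,  0.1395,  0.0878,  0.    , -1.519 , -0.7524]), array([ 0.7524,  0.2898, -0.3401,  0.    , -0.9409, -0.7524]), array([ 0.0471,  0.0772,  0.0166,  0.    , -1.5103, -0.0471]), array([ 0.0471,  0.1768, -0.339 ,  0.    , -1.055 , -0.0471])]
(np.float64(1.5917936725476647), [0, 3.141592653589793, 0]) 0.8667
3.475 [0.4508 0.2097 0.28  ] [-0.0017 -3.1416  0.0003] 0.0007061005042777808
4.5917 [0.4512 0.2107 0.151 ] (np.float64(1.5917936725476647), [0, 3.141592653589793, 0]) [ 0.7523  0.2065 -0.2143  0.0003 -1.1479 -0.7524]
```

View pics/c4.png

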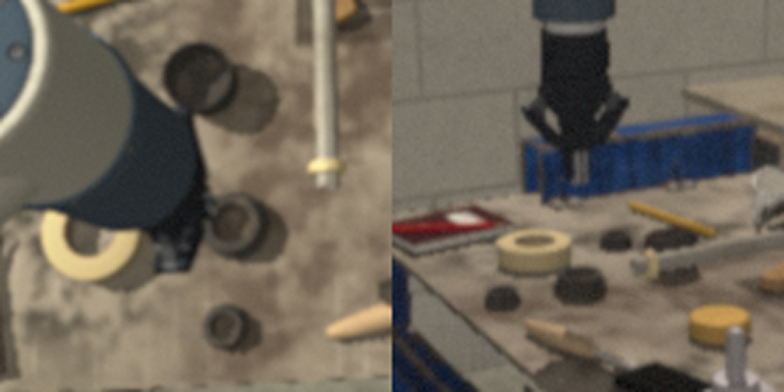

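The side view puts the fingertips (crop 578,180) right over the bush (580,283). In the top view the hand is at (175,262), shifted left by parallax. I'll check that offset by projection and then descend.

Run:
```python
from h import *
np.set_printoptions(precision=4,suppress=True)
for n,o in(("top",(100,165)),("side",(10,110))): print(n,(proj(n,[.4506,.2103,.132])-o)*2.8,(proj(n,[.4506,.2103,.023])-o)*2.8)
ctrl.movel([0.4506,0.2103,.068],0.08)
ctrl.sleep(1.2)
for n in("top","side"): cv2.imwrite(f"pics/{n}2.png",ctrl.snapshot(n)[:,:,::-1])
ctrl.sleep(1.3)
print(ctrl.get_t(),ctrl.get_ee_pos(),ctrl.get_ft_force())
a=cv2.imread("pics/top2.png")[165:305,100:240];b=cv2.imread("pics/side2.png")[130:270,150:290]
cv2.imwrite("pics/c5.png",cv2.resize(np.hstack([a,b]),None,fx=2.8,fy=2.8,interpolation=cv2.INTER_CUBIC))
```

```text
top [202.4036 203.6187] [234.8969 221.9882]
side [577.6059 182.7454] [579.8641 274.1386]
8.3667 [0.4506 0.2103 0.068 ] [-0.3341  0.1671 -0.5046]
```

View pics/c5.png

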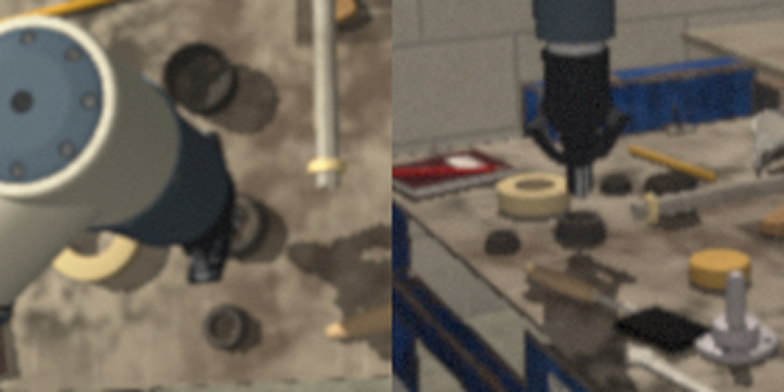

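The fingertips (crop 580,193) sit just above the bush (580,230), about 26 mm clear, and nothing has moved. The hold there was over 2 s. Next is the bare post.

Run:
```python
from h import *
np.set_printoptions(precision=4,suppress=True)
R=[0,np.pi,0]
ctrl.movel([0.4506,0.2103,.28])
ctrl.goto([.447,-.1335,.28],R)
ctrl.movel([.447,-.1335,.16])
print(ctrl.get_t(),ctrl.get_ee_pos())
for n in("top","side"): cv2.imwrite(f"pics/{n}3.png",ctrl.snapshot(n)[:,:,::-1])
a=cv2.imread("pics/top3.png")[165:305,250:390];b=cv2.imread("pics/side3.png")[140:280,200:340]
cv2.imwrite("pics/c6.png",cv2.resize(np.hstack([a,b]),None,fx=2.8,fy=2.8,interpolation=cv2.INTER_CUBIC))
```

```text
12.1833 [ 0.4477 -0.1334  0.1609]
```

View pics/c6.png

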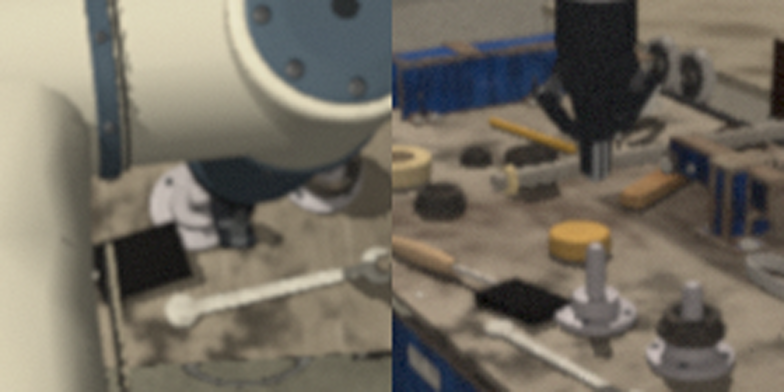

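The side view has the fingertips at crop (596,177), directly above the bare post tip at (596,248). Descending.

Run:
```python
from h import *
np.set_printoptions(precision=4,suppress=True)
ctrl.movel([.447,-.1335,.121],0.06)
ctrl.sleep(1.3)
for n in("top","side"): cv2.imwrite(f"pics/{n}4.png",ctrl.snapshot(n)[:,:,::-1])
ctrl.sleep(1.5)
print(ctrl.get_t(),ctrl.get_ee_pos(),ctrl.get_ft_force())
a=cv2.imread("pics/top4.png")[165:305,250:390];b=cv2.imread("pics/side4.png")[140:280,200:340]
cv2.imwrite("pics/c7.png",cv2.resize(np.hstack([a,b]),None,fx=2.8,fy=2.8,interpolation=cv2.INTER_CUBIC))
```

```text
15.9833 [ 0.447  -0.1335  0.121 ] [ 0.5562 -0.2853 -0.0178]
```

View pics/c7.png

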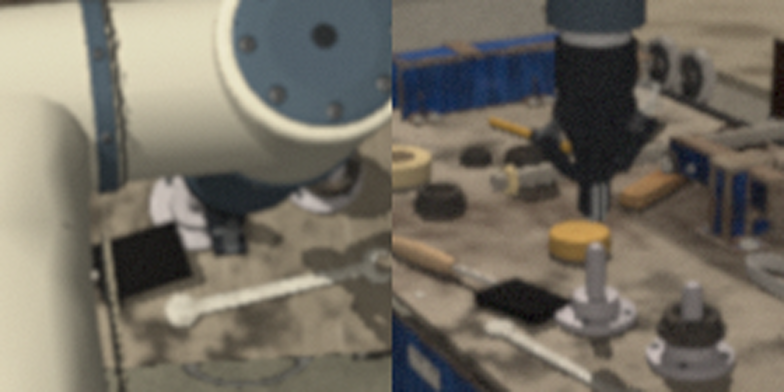

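The fingertips (594,215) are about 27 mm above the bare tip (596,248), centred and clear. I've held there for over 2 s, so I'm handing in.

Run:
```python
from cell import ctrl
ctrl.close_job()
```

```text
the job is handed in; nothing more can be done
```

The arm pointed first at the stray bush and then at the bare post, and I handed the job in at about 16 s with it still pointing at the post. The hand-in gives no verdict.

- **Stray bush:** I took it to be the largest dark ring on the left, at (0.451, 0.210). With the gripper shut, I held the grasp point 45 mm above its top, fingertips about 26 mm above, for over 2 s.
- **Bare post:** this was the stand nearest the middle of the bench, at (0.447, -0.134). I carried the hand across at 0.28 m, then held the grasp point 46 mm above the post's tip, fingertips about 27 mm above, for over 2 s.
- **Last checks:** the final grasp point read (0.447, -0.1335, 0.121). The wrist force was about 0.6 N, which looks like sensor noise. The pictures showed nothing touched or moved.
- **Disagreement:** the two cameras differed by about 2 mm on the bush and 5 mm on the post, so I used the averages. Both differences are well inside the 25 mm limit. The two sight lines to the overhanging pipe's end missed each other by 8 mm, so its height (about 6 cm) is only rough, but the hand stayed well clear of it.

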